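Dock the soak cup and hold the funnel over it

TASK

Slide the carriage with the clear soak cup along its rail until the detent catches it fully home at the end stop, and let go of it. Then lift the steel funnel out of its ring stand, carry it over the things on the counter without disturbing them, and hold it upright with its spout tip centred over the cup's mouth, about a centimetre above the rim, without ever touching the cup with it. Finish while still holding the funnel there, still: do not put it down or let go.

Things in the scene. Friction and masses are not known exactly. Their poses are not given: they have to be found in the camera images.
- rail: Low metal channel fixed to the counter, 222 mm long, 84 mm wide, 20 mm high, floor 4 mm thick, with inward lips (inner gap 56 mm) that keep the carriage down. Origin on the counter below the cup's axis when the carriage is home. x: slide direction, to the end stop (cross bar at x = +39.5 mm, lets the carriage go 1.5 mm past home); open end at x = -176 mm; z up.
- detent (a point): The detent on the rail's floor, 4 mm above the counter: here the carriage's origin lies when home. Two sprung plungers in side housings (110 mm over both) ride on the carriage's sides over its last 45 mm and drop into its notches when home; pushing takes up to about 10 N. Axes as the rail.
- carriage: Grey shoe in the rail, 122 x 64 mm, 18 mm thick, 1.5 mm play each side, carrying a clear cup (outer radius 32 mm at the open rim, wall 2.5 mm) and an upright steel grip post; 0.17 to 0.35 kg, loose. Origin on the cup's axis at the shoe's underside, 4 mm above the counter; x along the rail to the end stop, z up. Starts 45 to 70 mm short of home; home is x = 0 in the rail's frame.
- post (a point): Point to grip on the carriage's grip post, on its axis: plain upright steel cylinder, 16 mm diameter, 68 mm behind the cup's axis (carriage x = -68 mm), 18 to 63 mm above the carriage's underside; this point is 45 mm above the underside, 49 mm above the counter. 28 mm clear between post and cup.
- cup_rim (a point): Centre of the cup's open mouth at rim height, 68 mm above the carriage's underside, 72 mm above the counter; inner radius of the mouth 29.5 mm. z up.
- funnel: Stainless funnel, 104 mm tall, 0.1 kg, open at both ends. Origin at the centre of the spout's lower tip; z up its axis. Spout radius 6 to 7 mm up to 36 mm, cone to radius 22.5 mm at 70 mm, then an upright collar 58 mm across from 70 to 104 mm above the tip; grip the collar across its diameter 92 mm above the tip. The collar's underside rests on the stand's ring, tip 25 mm above the counter.
- stand: Small ring stand fixed to the counter, base 135 x 100 mm, 12 mm thick. Origin on the counter below the ring's centre; z up. Ring: outer radius 33 mm, inner 25 mm, top 95 mm above the counter; an arm runs from it along the stand's +x to an upright rod (10 mm thick) at x = 75 mm, 125 mm high. The sides along the stand's y are clear for fingers.
- tool_block: Bystander, fixed between rail and stand: wooden block 130 (x) x 44 (y) mm, 65 mm high, with three tool handles standing in it up to 114 mm. Origin at the centre of its underside.
- yoyo: Bystander, loose: bronze yo-yo lying on its side face, 56 mm diameter, 40 mm high. Origin at the centre of its underside.
- puller: Bystander, loose: chrome two-legged bearing puller standing up, 20 x 58 mm, 95 mm high, leg spread along its y. Origin at the centre of its underside.
- pad_tin: Bystander, loose: round pad tin with green lid, 56 mm diameter, 22 mm high. Origin at the centre of its underside.
- hex_key: Bystander, loose: L-shaped hex key lying flat, 80 x 24 mm, 6 mm thick, long leg along its x. Origin at the middle of the long leg.
- oil_bottle: Bystander, loose: white oil bottle, 34 mm diameter, 95 mm high. Origin at the centre of its underside.
- bearing_tray: Bystander, loose: black divided tray 100 x 100 mm, 22 mm high, with small bearings. Origin at the centre of its underside.
Things that resemble listed ones, but are neither listed nor needed, are in the scene too. Several things look just like the rail: the one meant starts farthest from the robot's base. Of the things that look like the stand, take the one that is farthest from the robot's base at the start.

How it is judged:
On the way, in this order (a step that is already met when the one before it is completed fails the run):
1. the carriage is home in the detent and let go (x of carriage in the frame of rail between -0.003 and 0.004 m and z of carriage in the frame of rail below 0.009 m and contact force between carriage and the arm below 0.1 N and contact force between carriage and the fingers below 0.1 N and linear speed of carriage below 0.02 m/s), for 0.2 s.
2. the funnel is held by the fingers, lifted clear of its ring (contact force between funnel and the fingers above 0.5 N and z of funnel in the frame of stand above 0.1 m), for 0.1 s.
At the end, for the whole second after the job is handed in: Carriage home in the rail (-3 to +4 mm), untouched. Funnel gripped, upright within 0.12 rad, spout tip within 8 mm sideways of the cup axis and 3 to 20 mm above the rim, under 20 mm/s, touching neither cup nor stand (x of carriage in the frame of rail between -0.003 and 0.004 m and z of carriage in the frame of rail below 0.009 m and contact force between funnel and the fingers above 0.5 N and horizontal distance between funnel and cup_rim below 0.008 m and z of funnel in the frame of cup_rim between 0.003 and 0.02 m and angle between funnel's own z axis and vertical below 0.12 rad and linear speed of funnel below 0.02 m/s and contact force between funnel and carriage below 0.05 N and contact force between funnel and stand below 0.05 N and contact force between the fingers and carriage below 0.1 N); the arm keeps its last pose, push and grip.
It fails at once if a bystander is shifted more than 20 mm (distance of any of yoyo, puller, pad_tin, hex_key, oil_bottle, bearing_tray from where it was at the start of the episode above 0.02 m).
It fails at once if a standing bystander is knocked over (angle between any of puller, oil_bottle's own z axis and vertical above 0.5 rad).
It fails at once if the tool block is struck hard (contact force between tool_block and the arm above 5 N or contact force between tool_block and the fingers above 5 N or contact force between tool_block and funnel above 5 N).
It fails at once if the funnel touches the cup or its carriage (contact force between funnel and carriage above 0.5 N).
It also fails if it takes over 58 s, if anything falls off the work surface, if the arm or the gripper's body presses on something with over 40 N, if the wrist force passes 120 N, or if a joint passes its speed limit or range.

ROBOT

A 6-joint arm with a two-finger parallel gripper is mounted at the origin on the work surface. World frame = base frame: x ahead of the robot, y to its left, z up, the work surface at z = 0. Lengths are in m, angles in rad, forces in N, time in s.
With the tool pointing down it reaches from about 0.4 to 0.825 m from the base axis. Payload 7 kg.
Tool frame: the origin (TCP) lies at the very end of the fingers, on their centre line; the grasp point (between the pads) lies 19 mm behind it; z points along the fingers, y is the direction in which the jaws open and shut (so a half turn about z gives the same grasp; the last joint's range is limited). The gripper opens to 88 mm and grips with 3 to 60 N. Pads are 19 mm wide; open, the fingers measure 130 mm over their backs; the gripper's body (78 mm by 193 mm) begins 47 mm behind the grasp point.
Start: joints at [1.449, 0.359, 0.012, 0, -1.224, -0.288], TCP at [0.269, 0.619, 0.227] pointing down, gripper open.
Joint ranges: [-3.07, 3.07], [-1.43, 2.12], [-1.02, 1.25], [-3.03, 1.67], [-3.05, -0], [-3.03, 3.03]. Speed limits (rad/s): [2.39, 2.39, 3.01, 3.14, 3.14, 3.14].

INTERFACE

Orientations are given as [roll, pitch, yaw] about the fixed x, y, z axes, in that order (R = Rz(yaw) Ry(pitch) Rx(roll)).
In Python, from station import arm gives the robot as it stands.
- The arm moves only by the shell command python3 -m inch 'ROWS' [FORCE]. ROWS is text: rows parted by semicolons, each of 7 numbers parted by spaces: the closure, from 0 (fully open) to 1 (shut), then the shift along the tool's x, y, z each as a share of 300 mm, from -1 to 1, then the turn, a rotation vector about the tool's x, y, z each as a share of 60 degrees, from -1 to 1. In form: grip tx ty tz rx ry rz; .... A call has 1 to 12 rows; each row is the pose to reach, as a shift and turn from the pose commanded when the call began, along the tool's axes at that moment; what a row does not reach only later rows make up. A row lasts 1/10 s, in which the tool goes at most 50 mm and 8.59 degrees, less where a joint would pass 70% of its speed; a pose out of reach is approached as far as the arm can. A call with a number of a shift or a turn outside -1 to 1 is refused whole. A call with a gripper value outside its range is refused whole. The fingers move at their own pace and stop on an object; FORCE is the grip in N (left out, the last holds). Time passes only in rows, so rows that repeat a pose let the fingers close. It gives the time, the measured TCP pose, the force and the opening at its end, in the units of the state.
- arm.get_state(): the state, without advancing time (a new reading comes with each control period).
- arm.grab_frame(name): name is "scene" or "top" or "wrist"; returns a dict with "img" (400x640x3 uint8, red, green, blue), "range_z" (400x640 float32, m along the optical axis (not along the pixel's ray), 0 where there is no reading), "fx", "fy", "cx", "cy" (pixels), "extrinsics" (4x4, takes a point from world to camera coordinates); the wrist camera has in their place "tool_from_camera" (4x4, takes a point from camera to tool coordinates, whose origin is the TCP and whose axes are the flange's). Camera axes: x right, y up, looking along -z (the intrinsics and any distortion apply to the point x, -y, -z); pixel columns grow to the right and rows downward; lengths in m; the calibration is good to about 2 mm. A picture is of the moment at which its call begins: read the wrist's pose just before it.
- arm.job_done(): hands the job in, once; it reports no verdict.
The state is a dict: "t": time; "q": joint angles; "qd": joint speeds; "joint_efforts": joint torques, N m; "eef_pos": TCP position; "ee_rot": TCP orientation; "force": force on the tool from outside, world axes, zero at the start; "moment": the same for the moment, N m; "width": finger opening in m.
Only numpy, scipy, OpenCV 4.12 (cv2) and the standard library are available. Lean on these libraries where they do the work, as an engineer would, in place of code of your own. Each camera call takes 0.05 s, during which the arm holds its last target.

## Working session

There is one attempt and no reset: what is moved stays moved. The work goes in short steps, Python scripts to look and compute and a shell command to move; the robot and the scene stay as the last step left them, time stands still between calls to the robot, and variables do not carry over. Pictures are saved under pics/ and viewed, and the job is handed in when it is done.

```bash
ls; mkdir -p pics; cat > h.py <<'E'
import numpy as np, cv2
from station import arm
def grab(n):
    s=arm.get_state(); f=arm.grab_frame(n); f['state']=s; return f
def save(f,name): cv2.imwrite('pics/'+name,cv2.cvtColor(f['img'],cv2.COLOR_RGB2BGR))
from scipy.spatial.transform import Rotation as R
def cam2world(f):
    if 'extrinsics' in f: return np.linalg.inv(f['extrinsics'])
    T=np.eye(4);T[:3,:3]=R.from_euler('xyz',f['state']['ee_rot']).as_matrix();T[:3,3]=f['state']['eef_pos']
    return T@f['tool_from_camera']
def ray(f,u,v):
    T=cam2world(f); d=np.array([(u-f['cx'])/f['fx'],-(v-f['cy'])/f['fy'],-1.0]); return T[:3,3],T[:3,:3]@d
def onplane(f,u,v,z):
    o,d=ray(f,u,v); return o+d*(z-o[2])/d[2]
def pt(f,u,v):
    o,d=ray(f,u,v); return o+d*f['range_z'][int(v),int(u)]
def cloud(f):
    T=cam2world(f);v,u=np.mgrid[0:400,0:640];z=f['range_z']
    P=np.stack([(u-f['cx'])/f['fx']*z,-(v-f['cy'])/f['fy']*z,-z],-1)
    W=P@T[:3,:3].T+T[:3,3]; W[z==0]=np.nan; return W
E
python3 - <<'E'
from h import *
for n in ['scene','top','wrist']:
    f=grab(n); save(f,n+'0.png'); np.savez('pics/'+n+'0.npz',**{k:v for k,v in f.items() if k!='state'}); print(n,{k:v for k,v in f.items() if k not in('img','range_z','state')})
print(arm.get_state())
E
```

```text
pics
scene {'fx': 387.7131468110775, 'fy': 387.7131468110775, 'cx': 318.40958352454106, 'cy': 197.16765766028368, 'extrinsics': array([[ 3.78800602e-01,  9.25477995e-01,  7.64601795e-04,
        -1.91997759e-01],
       [-5.49189586e-01,  2.24119620e-01,  8.05084588e-01,
         2.15049658e-01],
       [ 7.44916708e-01, -3.05386438e-01,  5.93159524e-01,
        -1.65155939e+00],
       [ 0.00000000e+00,  0.00000000e+00,  0.00000000e+00,
         1.00000000e+00]])}
top {'fx': 509.7734169930745, 'fy': 509.7734169930745, 'cx': 322.2108568900295, 'cy': 206.96585161276624, 'extrinsics': array([[-2.24574281e-02, -9.99745446e-01, -2.16976946e-03,
         3.84575365e-02],
       [ 9.92198446e-01, -2.25540050e-02,  1.22611421e-01,
        -5.17548699e-01],
       [-1.22629147e-01,  6.00695289e-04,  9.92452382e-01,
        -1.54452955e+00],
       [ 0.00000000e+00,  0.00000000e+00,  0.00000000e+00,
         1.00000000e+00]])}
wrist {'fx': 313.4872481057941, 'fy': 313.4872481057941, 'cx': 321.4742679321675, 'cy': 199.0570719785265, 'tool_from_camera': array([[-1.03273253e-04,  9.54024272e-01,
[... 265 characters left out ...]
00e+00,
         1.00000000e+00]])}
{'t': 0.15, 'q': array([ 1.44905583e+00,  3.59248213e-01,  1.13141807e-02, -2.27892677e-04,
       -1.22413466e+00, -2.88128856e-01]), 'qd': array([ 4.88118472e-05, -1.17699788e-03,  4.16831616e-03,  1.63002639e-03,
       -3.88302483e-04,  1.17128673e-03]), 'joint_efforts': array([-1.37859039e-03, -5.83275139e+01,  2.93290472e+01,  7.00125262e+00,
        8.79396539e-03, -1.14342461e-04]), 'eef_pos': array([0.268851  , 0.61875993, 0.22584555]), 'ee_rot': array([ 3.14031185e+00, -1.56150779e-04, -4.09946815e-01]), 'force': array([-0.32703339,  0.43778362, -0.09634238]), 'moment': array([ 0.02927536,  0.01181847, -0.02324909]), 'width': 0.08753416856176961}
```

View pics/top0.png

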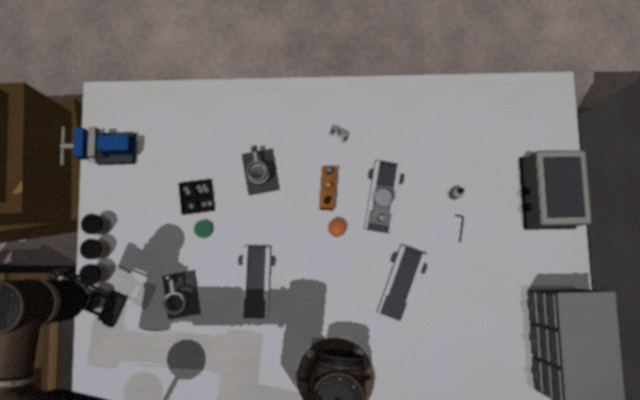

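View pics/scene0.png

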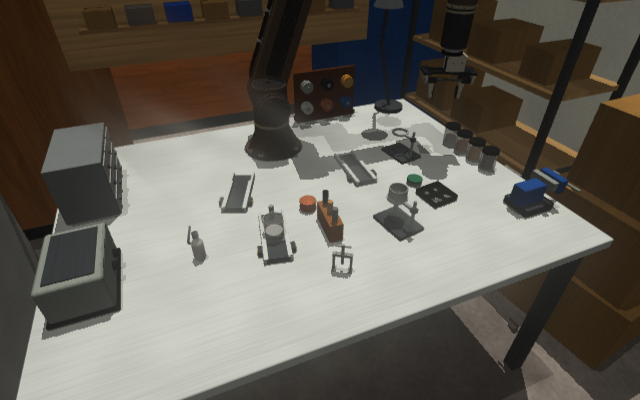

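View pics/wrist0.png

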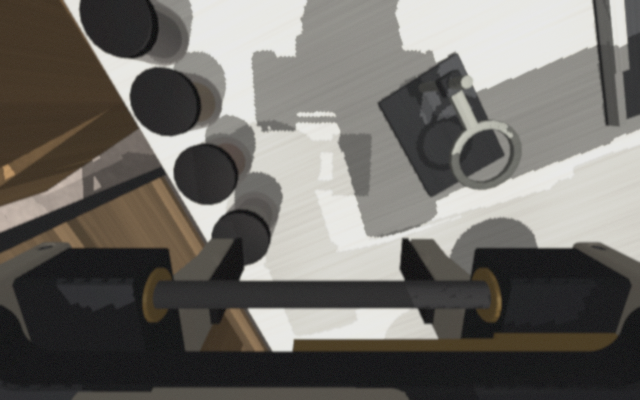

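Rail candidates in the top view are the empty ones at (258,282) and (402,282) and the one with the cup carriage at (383,195). The (383,195) one is farthest from the base at (336,375). The stands are at (180,295), which has an empty ring, and at (260,170), which holds the funnel and is farthest. I'll check these in enlarged crops and measure.

```bash
python3 - <<'E'
from h import *
f=grab('top'); im=cv2.cvtColor(f['img'],cv2.COLOR_RGB2BGR)
a=cv2.resize(im[140:250,340:420],None,fx=5,fy=5,interpolation=cv2.INTER_CUBIC)
b=cv2.resize(im[130:240,230:310],None,fx=5,fy=5,interpolation=cv2.INTER_CUBIC)
cv2.imwrite('pics/crop1.png',np.hstack([a,b]))
for n,(u,v) in dict(rail1=(258,282),rail2=(402,282),rail3=(383,195),s1=(180,295),s2=(260,170)).items():
    p=onplane(f,u,v,0.01); print(n,p.round(3),np.hypot(*p[:2]).round(3))
W=cloud(f)
# height map stats around targets
for n,(x0,x1,y0,y1) in dict(rail=(355,412,150,240),stand=(240,282,140,200),block=(315,342,160,215)).items():
    w=W[y0:y1,x0:x1]; print(n); 
    print((w[::4,::3,2]*1000).round(0))
g=grab('scene'); im=cv2.cvtColor(g['img'],cv2.COLOR_RGB2BGR)
cv2.imwrite('pics/crop2.png',cv2.resize(im[160:280,240:440],None,fx=4,fy=4,interpolation=cv2.INTER_CUBIC))
E
```

```text
rail1 [0.293 0.23  0.01 ] 0.372
rail2 [ 0.283 -0.214  0.01 ] 0.354
rail3 [ 0.555 -0.165  0.01 ] 0.579
s1 [0.258 0.47  0.01 ] 0.536
s2 [0.643 0.221 0.01 ] 0.68
rail
[[  2.  -3.   4.  -3.  -1.   0.   1.   2.  -3.   3.   6.   7.   1.   6.
    7.   7.   1.   6.   2.]
 [  1.  -0.   8.   1.  -7.   0.   8.   3.   1.   1.  -0.   1.  -2.  -0.
   -0.  -1.   4.  -7.   4.]
 [  4.  -2.  -0.   6.   6.  -0.  -2.   3.   4.  -3.  -0.   1.  -3.  -4.
   -0.  -5.  -3.   2.   4.]
 [ 10.  -2.   3.  -4.  -2.   1.   4.  16.  22.  23.  22.  20.  20.  18.
   -5.   3.   2.   3.  -1.]
 [  4.   6.   1.   2.  -4.   0.   5.  18.   3.   5.  -2.   9.   5.   9.
   21.  20.   4.  -2.   8.]
 [ -4.   2.   4.  -3.  -1.  20.  14.  18.   3.  11.   4.  12.  -2.   0.
   18.  12.  -1.  -4.   7.]
 [  4.   4.   2.   2.   4.  20.  19.  20.   2.   7.  -2.  11.   5.   5.
   26.  22.  16.   3.   3.]
 [  7.  -2.  -9.   2.  -1.   4.  21.  15.   5.   7.   9.   6.  11.   0.
   14.  20.  25.  -2.   0.]
 [  7.   1.   2.   3.  -1.  -0.  15.  29.   3.   7.   2.   4.   5.   2.
   18.  20.   1.   2.   3.]
 [ -1.   3.  -9.  -4.  -9.  -3.  20.
[... 2445 characters left out ...]
  0.  -0.  -1.  -1.]]
block
[[ -3.   0.   2.  -2.   2.  -1.  -6.   2.  -3.]
 [ -1.  -4.  -2.   0.   2.   1.  -1.   5.  -3.]
 [ -7.   0.  -1.  70. 114. 115.  62.  64.  -3.]
 [  3.   6.   3.  68.  88.  97.  69.  61.   1.]
 [  5.  -5.   0.  61.  71.  64.  67.   8.  -2.]
 [ -5.   2.  -4.  61.  71.  66.  67.   4.   8.]
 [  1.  -1.  64.  68. 104. 104.  67.   1.  -1.]
 [ -2.  -2.  68.  69.  75.  62.  64.   1.   2.]
 [ -0.   6.  65.  64.  71.  68.  61.  -3.   1.]
 [  4.  -4.  61.  64. 106.  69.  60.  -0.  -0.]
 [ -1.   2.  62.  62. 113.  82.  67.   4.   1.]
 [ -3.   9.  64.  65.  65.  67.  69.  -4.   2.]
 [ -4.  -6.  36.  40.  40.  51.  51.  -1.   2.]
 [  3.   2.  -2.  -2.  -1.  -8.   2.   4.  -2.]]
```

View pics/crop1.png

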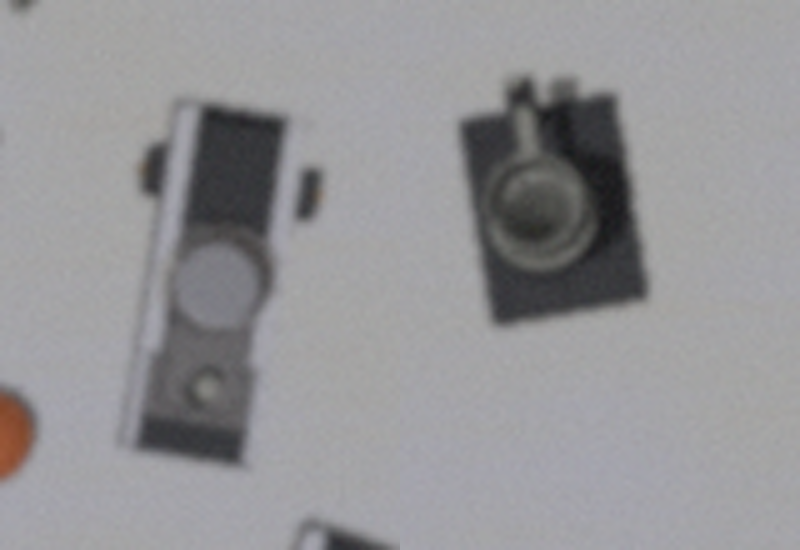

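View pics/crop2.png

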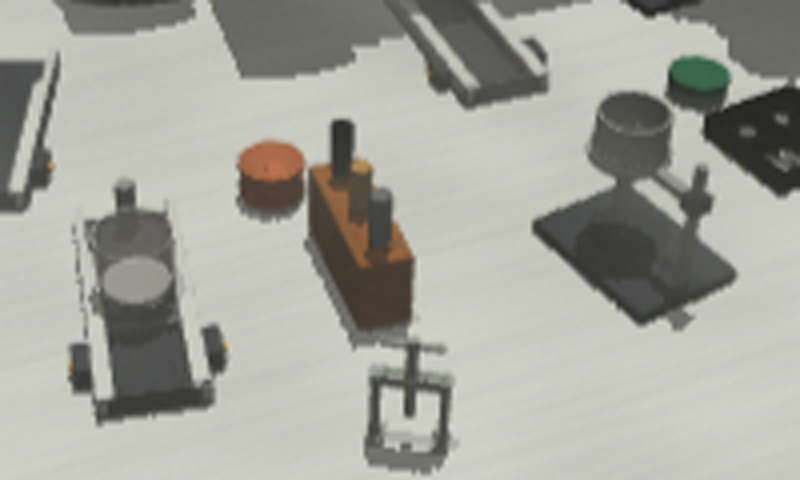

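```bash
python3 - <<'E'
from h import *
f=grab('top'); 
def c1(u,v,z): return onplane(f,340+u/5-.4,140+v/5-.4,z)
def c2(u,v,z): return onplane(f,230+(u-400)/5-.4,130+v/5-.4,z)
tl,tr,bl,br=[c1(*p,.020) for p in [(180,98),(287,118),(122,447),(243,463)]]
print('rail corners',tl,tr,bl,br); m=(tl+tr)/2;n=(bl+br)/2; d=(m-n)[:2]; L=np.linalg.norm(d); yaw=np.arctan2(d[1],d[0]); d/=L
print('len',L,'wid',np.linalg.norm(tl-tr),np.linalg.norm(bl-br),'yaw',yaw, np.arctan2(*(tl-bl)[1::-1]),np.arctan2(*(tr-br)[1::-1]))
org=(m+n)[:2]/2+d*(176-111)/1000; print('rail origin',org)
p=c1(208,383,.067); print('post',p)
q=p[:2]-org; print('post in rail', q@d, q@[-d[1],d[0]])
print('cup rim centre from image', c1(222,278,.072))
rim=c2(541,212,.130); print('funnel rim',rim)
rod=c2(519,82,.125); print('rod',rod, np.degrees(np.arctan2(*(rod-rim)[1::-1])),np.linalg.norm((rod-rim)[:2]))
bs=[c2(*p,.012) for p in [(460,118),(612,95),(648,298),(495,323)]]
print('base',bs, np.mean(bs,0)); e=(bs[0]-bs[3])+(bs[1]-bs[2]); print(np.degrees(np.arctan2(e[1],e[0])))
print('puller',onplane(f,340,132,.09),'block',onplane(f,329,188,.065))
W=cloud(f)
w=W[150:192,238:285].reshape(-1,3); w=w[(w[:,2]>.085)&(w[:,2]<.14)]; print('collar pts',w.mean(0),w[:,2].max())
s=W[130:230,310:345].reshape(-1,3); s=s[s[:,2]>.05]; print('block/others extents',s.min(0),s.max(0))
s=W[110:145,325:355].reshape(-1,3); s=s[s[:,2]>.03]; print('puller ext',s.min(0),s.max(0))
E
```

```text
rail corners [ 0.66757871 -0.14487923  0.02      ] [ 0.65320346 -0.2117662   0.02      ] [ 0.44803074 -0.10116918  0.02      ] [ 0.43641041 -0.17573936  0.02      ]
len 0.22178336534411364 wid 0.06841429075661419 0.07547014754296434 yaw -0.18074553083697145 -0.19652146693240055 -0.1646759200390347
rail origin [ 0.61524698 -0.17007309]
post [ 0.48185473 -0.15042833  0.067     ]
post in rail -0.13475067515535116 -0.004654249035059458
cup rim centre from image [ 0.54489247 -0.16063706  0.072     ]
funnel rim [0.6134366  0.21279464 0.13      ]
rod [0.69274459 0.22587517 0.125     ] 9.365663355151082 0.08037945891388414
base [array([0.69847389, 0.27868884, 0.012     ]), array([0.71117947, 0.18204341, 0.012     ]), array([0.58011715, 0.16074952, 0.012     ]), array([0.56641044, 0.25709333, 0.012     ])] [0.63904524 0.21964377 0.012     ]
9.257772686899742
puller [ 0.73887626 -0.03228299  0.09      ] block [0.57182113 0.0048314  0.065     ]
collar pts [0.62660937 0.21784111 0.10483431] 0.13830005311801452
block/others extents [ 0.51210983 -0.04550935  0.05004532] [0.75491594 0.03350743 0.12344682]
puller ext [ 0.73430667 -0.05473717  0.03296393] [ 0.76847636 -0.00576862  0.09848078]
```

```bash
cat >> h.py <<'E'
def plan(x,y,z,yaw,base=None):
    s=arm.get_state() if base is None else base
    Rm=R.from_euler('xyz',s['ee_rot'])
    d=Rm.as_matrix().T@(np.array([x,y,z])-s['eef_pos'])
    T=R.from_euler('xyz',[np.pi,0,yaw]); r=(Rm.inv()*T).as_rotvec()
    print('shares t',(d/.3).round(4),'r',(np.degrees(r)/60).round(4),'mm',(d*1000).round(1),'deg',np.degrees(r).round(2))
E
python3 - <<'E'
from h import *
plan(.482,-.150,.20,-.18)
E
```

```text
shares t [1.6729 2.0678 0.0887] r [ 0.0005 -0.     -0.2195] mm [501.9 620.4  26.6] deg [  0.03  -0.   -13.17]
```

```bash
python3 -m inch '0 0.83 1 0 0 0 -0.1;0 0.83 1 0 0 0 -0.1;0 0.83 1 0 0 0 -0.1;0 0.83 1 0 0 0 -0.1;0 0.83 1 0 0 0 -0.1;0 0.83 1 0 0 0 -0.1;0 0.83 1 0 0 0 -0.1;0 0.83 1 0 0 0 -0.1;0 0.83 1 0 0 0 -0.1;0 0.83 1 0 0 0 -0.1'; python3 -c "
from h import *
plan(.482,-.150,.20,-.18); print(arm.get_state()['q'])"
```

```text
t: 1.3
eef_pos: [0.3782, 0.2441, 0.227]
ee_rot: [-3.14, -0.0, -0.307]
force: [-1.1, -0.1, 0.3]
width: 0.0876
shares t [0.7269 1.1478 0.089 ] r [-0.0012 -0.0004 -0.1213] mm [218.1 344.3  26.7] deg [-0.07 -0.03 -7.28]
[ 1.01346047e+00 -2.29845301e-02 -4.57512072e-01  5.85142589e-05
 -1.13494449e+00  2.50298977e-01]
```

```bash
python3 -m inch '0 0.72 1 0.05 0 0 -0.12;0 0.72 1 0.05 0 0 -0.12;0 0.72 1 0.05 0 0 -0.12;0 0.72 1 0.05 0 0 -0.12;0 0.72 1 0.05 0 0 -0.12;0 0.72 1 0.05 0 0 -0.12;0 0.72 1 0.05 0 0 -0.12;0 0.72 1 0.05 0 0 -0.12;0 0.72 1 0.05 0 0 -0.12;0 0.72 1 0.05 0 0 -0.12'; python3 - <<'E'
from h import *
plan(.482,-.150,.20,-.18); print(arm.get_state()['q'])
f=grab('wrist');save(f,'w1.png')
E
```

```text
t: 2.3
eef_pos: [0.4941, -0.1059, 0.211]
ee_rot: [3.141, 0.001, -0.18]
force: [0.4, -0.4, -0.3]
width: 0.0878
shares t [-0.0135  0.1517  0.0367] r [ 0.0002  0.0009 -0.    ] mm [-4.  45.5 11. ] deg [ 0.01  0.06 -0.  ]
[ 1.77982318e-01  9.00488952e-02 -3.77384572e-01 -1.57909372e-04
 -1.10437108e+00  1.21287487e+00]
```

View pics/w1.png

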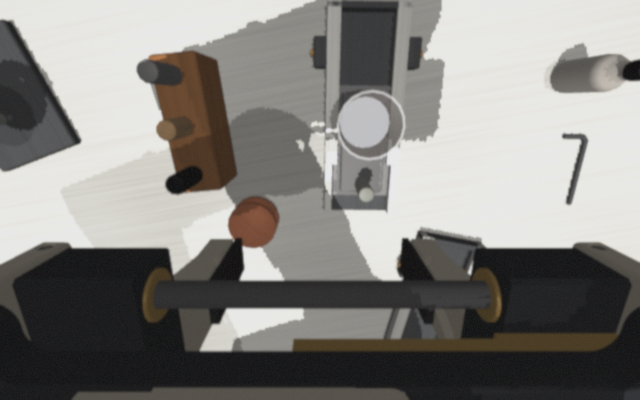

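```bash
python3 - <<'E'
from h import *
f=grab('wrist'); im=cv2.cvtColor(f['img'],cv2.COLOR_RGB2BGR)
cv2.imwrite('pics/w1c.png',cv2.resize(im[0:220,300:440],None,fx=5,fy=5,interpolation=cv2.INTER_CUBIC)[:,:][:1100][::1][0:1100:1] if False else cv2.resize(im[0:220,290:440],None,fx=2.7,fy=2.7,interpolation=cv2.INTER_CUBIC))
import pickle; pickle.dump(f,open('pics/w1.pkl','wb'))
E
```

```text
(no output)
```

View pics/w1c.png

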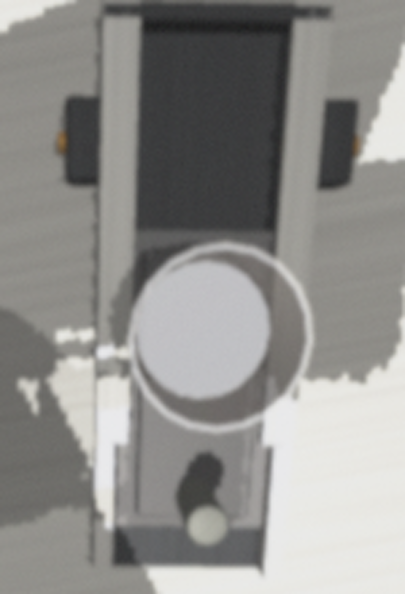

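```bash
python3 - <<'E'
from h import *; import pickle
f=pickle.load(open('pics/w1.pkl','rb'))
def c(u,v,z): return onplane(f,290+(u+.5)/2.7-.5,(v+.5)/2.7-.5,z)
P={k:c(*v) for k,v in dict(post=(208,524,.067),rim=(221.5,337.5,.072),rimL=(131,337,.072),rimR=(312,337,.072),iLt=(142,20,.02),iLb=(116,560,.02),iRt=(292,20,.02),iRb=(265,560,.02),oLt=(103,12,.02),oLb=(97,565,.02),oRt=(331,12,.02)).items()}
for k,v in P.items(): print(k,v.round(4))
for a,b in [('iLt','iLb'),('iRt','iRb'),('oLt','oLb'),('rim','post')]:
    d=P[a]-P[b]; print(a,b,np.arctan2(d[1],d[0]),np.linalg.norm(d[:2]))
print(np.linalg.norm(P['rimL']-P['rimR']),np.linalg.norm(P['iLt']-P['iRt']))
E
```

```text
post [ 0.4774 -0.1484  0.067 ]
rim [ 0.5443 -0.1615  0.072 ]
rimL [ 0.5499 -0.1311  0.072 ]
rimR [ 0.5389 -0.1921  0.072 ]
iLt [ 0.6557 -0.1552  0.02  ]
iLb [ 0.4534 -0.1113  0.02  ]
iRt [ 0.646  -0.2087  0.02  ]
iRb [ 0.4418 -0.1752  0.02  ]
oLt [ 0.6607 -0.1417  0.02  ]
oLb [ 0.4526 -0.1027  0.02  ]
oRt [ 0.646  -0.2229  0.02  ]
iLt iLb -0.21388259933314466 0.20705029161158395
iRt iRb -0.16277247278600515 0.2069685139994547
oLt oLb -0.18533031117528173 0.21177711960353204
rim post -0.19345126262484683 0.06809966715716875
0.061982967662195625 0.05438802353726872
```

```bash
python3 -c "
from h import *
plan(.4788,-.149,.034,-.188)"
```

```text
shares t [-0.0237  0.1527  0.5916] r [-0.      0.0002  0.0095] mm [ -7.1  45.8 177.5] deg [-0.    0.01  0.57]
```

```bash
python3 -m inch '0 -0.0237 0.1527 0.1 0 0 0.0095;0 -0.0237 0.1527 0.25 0 0 0.0095;0 -0.0237 0.1527 0.4 0 0 0.0095;0 -0.0237 0.1527 0.5 0 0 0.0095;0 -0.0237 0.1527 0.5916 0 0 0.0095;0 -0.0237 0.1527 0.5916 0 0 0.0095;0 -0.0237 0.1527 0.5916 0 0 0.0095'; python3 - <<'E'
from h import *
plan(.4788,-.149,.034,-.188)
f=grab('wrist');save(f,'w2.png')
E
```

```text
t: 3.1
eef_pos: [0.479, -0.1492, 0.0346]
ee_rot: [3.141, 0.0, -0.187]
force: [-0.1, -0.7, 1.5]
width: 0.0874
shares t [-0.0008 -0.0007  0.0021] r [0.0004 0.0003 0.0006] mm [-0.2 -0.2  0.6] deg [0.02 0.02 0.04]
```

View pics/w2.png

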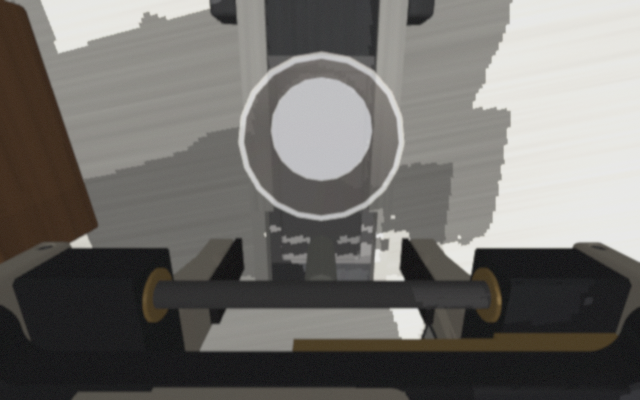

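The post is centred between the fingers at about (321,265), and the cup rim centre is at (321,136). Closing now.

```bash
python3 -m inch '1 0 0 0 0 0 0;1 0 0 0 0 0 0;1 0 0 0 0 0 0;1 0 0 0 0 0 0;1 0 0 0 0 0 0;1 0 0 0 0 0 0' 40; python3 - <<'E'
from h import *
f=grab('wrist');save(f,'w3.png')
p=onplane(f,321,136,.072);print(p, arm.get_state()['eef_pos'])
E
```

```text
t: 3.75
eef_pos: [0.4786, -0.1502, 0.0342]
ee_rot: [-3.142, -0.0, -0.189]
force: [1.2, 0.6, -0.6]
width: 0.0449
[ 0.54547572 -0.16251772  0.072     ] [ 0.47850244 -0.15018099  0.03407372]
```

View pics/w3.png

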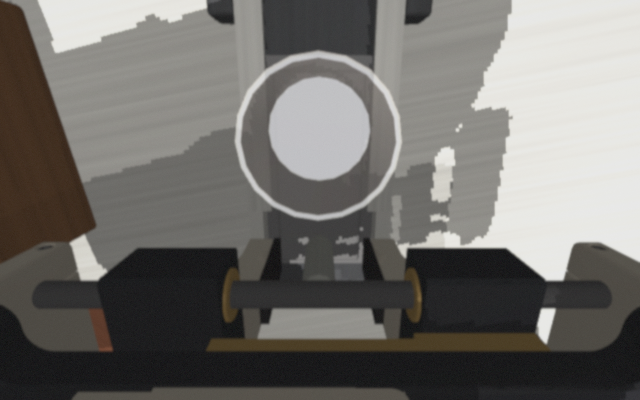

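```bash
python3 -m inch '1 0 0 0 0 0 0;1 0 0 0 0 0 0;1 0 0 0 0 0 0;1 0 0 0 0 0 0;1 0 0 0 0 0 0;1 0 0 0 0 0 0;1 0 0 0 0 0 0' 40; python3 - <<'E'
from h import *
s=arm.get_state(); print(s['width'],s['force'])
d=np.array([.612,-.172])-s['eef_pos'][:2]; a=-.188; print(d@[np.cos(a),np.sin(a)]+.068, d@[-np.sin(a),np.cos(a)])
E
```

```text
t: 4.5
eef_pos: [0.4785, -0.15, 0.034]
ee_rot: [-3.142, 0.0, -0.189]
force: [0.0, 1.3, -1.2]
width: 0.0157
0.01566995425256078 [ 0.03932664  1.33574885 -1.18694051]
0.20324327680895574 0.003369888392027315
```

```bash
python3 -m inch '1 0.05 0 0 0 0 0;1 0.1 0 0 0 0 0;1 0.13 0 0 0 0 0;1 0.16 0 0 0 0 0;1 0.18 0 0 0 0 0;1 0.19 0 0 0 0 0;1 0.19 0 0 0 0 0' 50; python3 - <<'E'
from h import *
f=grab('wrist');save(f,'w4.png'); print(arm.get_state()['force'])
E
```

```text
t: 5.2
eef_pos: [0.5345, -0.1609, 0.034]
ee_rot: [3.141, 0.0, -0.189]
force: [-2.7, 1.4, 1.2]
width: 0.0153
[-1.4897564   0.16667235  2.41022737]
```

View pics/w4.png

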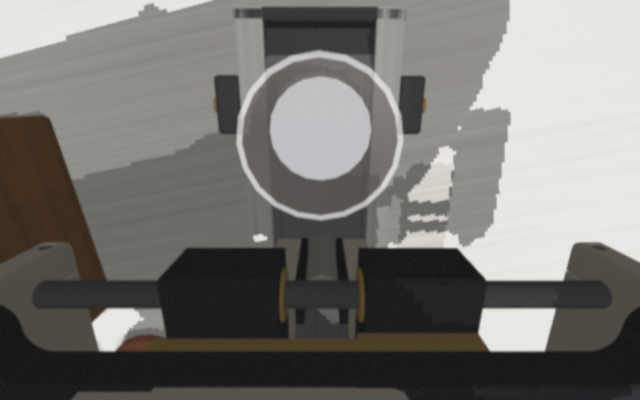

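```bash
python3 - <<'E'
from h import *
f=grab('wrist')
m=(onplane(f,236,10,.02)+onplane(f,405,10,.02))/2
c=onplane(f,320,136,.072); print(m,c,np.linalg.norm((m-c)[:2])-.046)
E
python3 -m inch '1 0.01 0 0 0 0 0;1 0.02 0 0 0 0 0;1 0.025 0 0 0 0 0;1 0.025 0 0 0 0 0'
python3 -m inch '1 0.005 0 0 0 0 0;1 0.005 0 0 0 0 0'
python3 -m inch '1 0.005 0 0 0 0 0;1 0.005 0 0 0 0 0'
```

```text
[ 0.65498821 -0.18326156  0.02      ] [ 0.60147607 -0.17287923  0.072     ] 0.008510013339242797
t: 5.7
eef_pos: [0.5424, -0.1624, 0.0341]
ee_rot: [3.142, -0.001, -0.189]
force: [-2.0, 0.4, 0.0]
width: 0.0151
t: 5.9
eef_pos: [0.544, -0.1626, 0.0341]
ee_rot: [-3.142, -0.001, -0.189]
force: [0.0, -1.0, -0.6]
width: 0.0156
t: 6.1
eef_pos: [0.5455, -0.1629, 0.034]
ee_rot: [-3.141, -0.001, -0.189]
force: [1.7, -0.5, -3.1]
width: 0.0151
```

```bash
for i in 1; do :; done; python3 -m inch '1 0.005 0 0 0 0 0;1 0.005 0 0 0 0 0'
python3 -m inch '1 0.005 0 0 0 0 0;1 0.005 0 0 0 0 0'
python3 -m inch '1 0.005 0 0 0 0 0;1 0.005 0 0 0 0 0'; python3 - <<'E'
from h import *
f=grab('wrist');save(f,'w5.png');
for i in range(3): print(arm.get_state()['force'])
E
```

```text
t: 6.3
eef_pos: [0.5465, -0.1631, 0.034]
ee_rot: [-3.142, -0.0, -0.189]
force: [0.4, -0.4, -1.1]
width: 0.0151
t: 6.5
eef_pos: [0.5474, -0.1633, 0.034]
ee_rot: [3.142, 0.001, -0.189]
force: [-2.3, 1.0, 0.7]
width: 0.0152
t: 6.7
eef_pos: [0.548, -0.1635, 0.034]
ee_rot: [3.141, 0.002, -0.19]
force: [-7.2, 2.9, 5.0]
width: 0.0149
[-5.29977065  2.05738325  4.87513899]
[-5.29977065  2.05738325  4.87513899]
[-5.29977065  2.05738325  4.87513899]
```

View pics/w5.png

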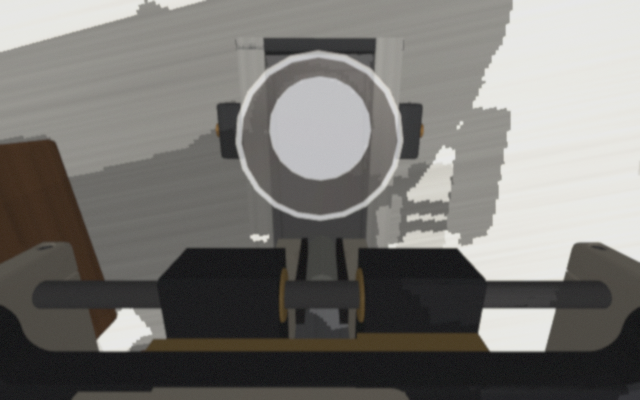

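```bash
python3 - <<'E'
from h import *
f=grab('wrist')
m=(onplane(f,236,39,.02)+onplane(f,405,39,.02))/2
c=onplane(f,319.5,136,.072); print(m,c,np.linalg.norm((m-c)[:2])-.046)
h=(onplane(f,228,131,.015)+onplane(f,412,131,.015))/2; print('housings',h)
E
python3 -m inch '1 0.003 0 0 0 0 0;1 0.003 0 0 0 0 0'
python3 -m inch '1 0.003 0 0 0 0 0;1 0.003 0 0 0 0 0'
```

```text
[ 0.65594722 -0.18346337  0.02      ] [ 0.61508665 -0.17531644  0.072     ] -0.00433515936059041
housings [ 0.61168387 -0.17463028  0.015     ]
t: 7.0
eef_pos: [0.548, -0.1635, 0.034]
ee_rot: [3.141, 0.004, -0.19]
force: [-9.5, 5.1, 9.2]
width: 0.0149
t: 7.2
eef_pos: [0.5479, -0.1635, 0.034]
ee_rot: [3.141, 0.005, -0.19]
force: [-11.7, 6.2, 11.5]
width: 0.0152
```

Position no longer changes while the force rises, so the carriage is at the end stop. I'll relax the push and open.

```bash
python3 -m inch '1 -0.01 0 0 0 0 0;1 -0.012 0 0 0 0 0;1 -0.013 0 0 0 0 0'; python3 -m inch '0.3 0 0 0 0 0 0;0.3 0 0 0 0 0 0;0.3 0 0 0 0 0 0;0.3 0 0 0 0 0 0;0.3 0 0 0 0 0 0;0.3 0 0 0 0 0 0;0.3 0 0 0 0 0 0;0.3 0 0 0 0 0 0;0.3 0 0 0 0 0 0'; python3 - <<'E'
from h import *
f=grab('wrist');save(f,'w6.png');
f=grab('top');im=cv2.cvtColor(f['img'],cv2.COLOR_RGB2BGR)
s=grab('scene');j=cv2.cvtColor(s['img'],cv2.COLOR_RGB2BGR)
cv2.imwrite('pics/c6.png',np.hstack([cv2.resize(im[140:250,340:420],None,fx=5,fy=5),cv2.resize(j[190:270,240:310],None,fx=5,fy=550/80)]))
E
```

```text
t: 7.5
eef_pos: [0.5475, -0.1632, 0.0341]
ee_rot: [-3.141, -0.001, -0.189]
force: [-0.5, 1.7, -1.2]
width: 0.0149
t: 8.4
eef_pos: [0.5472, -0.1633, 0.0341]
ee_rot: [-3.142, -0.0, -0.189]
force: [-0.1, 0.3, 0.4]
width: 0.0615
```

View pics/w6.png

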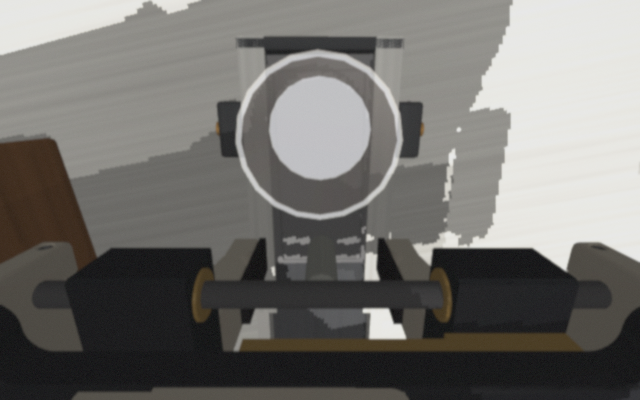

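View pics/c6.png

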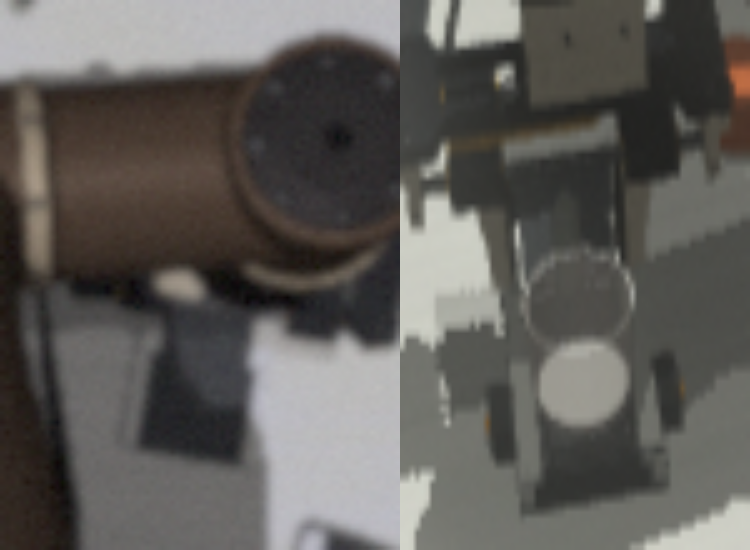

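```bash
python3 -m inch '0 0 0 -0.1 0 0 0;0 0 0 -0.2 0 0 0;0 0 0 -0.35 0 0 0;0 0 0 -0.5 0 0 0;0 0 0 -0.62 0 0 0;0 0 0 -0.62 0 0 0;0 0 0 -0.62 0 0 0'; python3 - <<'E'
from h import *
f=grab('wrist');save(f,'w7.png');import pickle; pickle.dump(f,open('pics/w7.pkl','wb'))
plan(.6134,.2128,.225,.162)
E
```

```text
t: 9.25
eef_pos: [0.5474, -0.1631, 0.221]
ee_rot: [-3.141, -0.002, -0.189]
force: [0.4, 0.7, -1.3]
width: 0.0876
shares t [-0.0179 -1.2724 -0.0171] r [-5.000e-04  2.000e-04 -3.357e-01] mm [  -5.4 -381.7   -5.1] deg [-3.000e-02  1.000e-02 -2.014e+01]
```

View pics/w7.png

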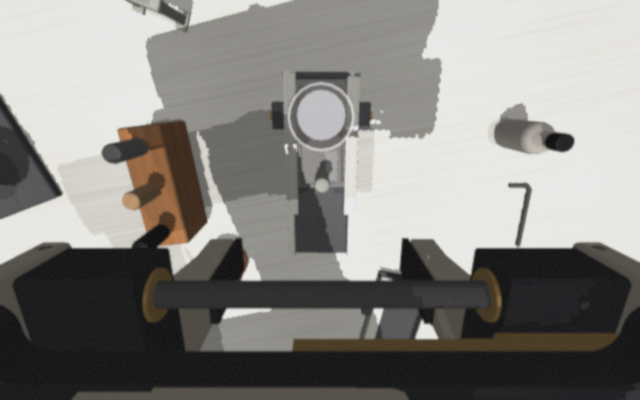

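```bash
python3 - <<'E'
from h import *; import pickle
f=pickle.load(open('pics/w7.pkl','rb')); im=cv2.cvtColor(f['img'],cv2.COLOR_RGB2BGR)
cv2.imwrite('pics/w7c.png',cv2.resize(im[60:260,260:390],None,fx=3,fy=3,interpolation=cv2.INTER_CUBIC))
E
```

```text
(no output)
```

View pics/w7c.png

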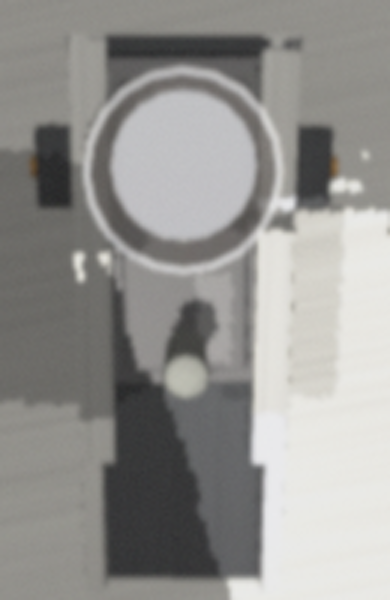

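```bash
python3 - <<'E'
from h import *; import pickle
f=pickle.load(open('pics/w7.pkl','rb'))
def c(u,v,z): return onplane(f,260+(u+.5)/3-.5,60+(v+.5)/3-.5,z)
rim=c(182.5,170,.072);post=c(187,377,.067);e=c(184.5,37,.02);b=c(185,578,.004);h=c(184.5,166,.016)
print(rim,post,e,b,h,np.linalg.norm((e-b)[:2]))
d=(e-b)[:2];L=np.linalg.norm(d);d/=L;print('yaw',np.arctan2(d[1],d[0]))
for p in (rim,post): 
  q=(p-e)[:2]; print(.046+q@d, q@[-d[1],d[0]]); q=(p-b)[:2]; print(-.176+q@d)
E
```

```text
[ 0.61333902 -0.1744763   0.072     ] [ 0.54537003 -0.16292685  0.067     ] [ 0.65585219 -0.18321616  0.02      ] [ 0.43914515 -0.14178174  0.004     ] [ 0.61221144 -0.17482573  0.016     ] 0.22063262169391032
yaw -0.18892004640445795
0.002601914617536928 0.0006004602348307995
0.001234536311447293
-0.0663267130131228 -0.0008200352798869992
-0.06769409131921242
```

Carriage is at about +1 to +2 mm in the rail, so it is home and released, and the cup mouth is at about (0.613, -0.175). Next is the funnel.

```bash
python3 -m inch '0 -0.018 -0.9 -0.017 0 0 -0.33;0 -0.018 -0.9 -0.017 0 0 -0.33;0 -0.018 -0.9 -0.017 0 0 -0.33;0 -0.018 -0.9 -0.017 0 0 -0.33;0 -0.018 -0.9 -0.017 0 0 -0.33;0 -0.018 -0.9 -0.017 0 0 -0.33;0 -0.018 -0.9 -0.017 0 0 -0.33;0 -0.018 -0.9 -0.017 0 0 -0.33'; python3 - <<'E'
from h import *
f=grab('wrist');save(f,'w8.png');import pickle; pickle.dump(f,open('pics/w8.pkl','wb'))
plan(.6134,.2128,.225,.162)
E
```

```text
t: 10.1
eef_pos: [0.592, 0.1029, 0.2236]
ee_rot: [3.141, 0.003, 0.157]
force: [-0.2, -0.1, 0.7]
width: 0.0881
shares t [ 0.1275 -0.3531 -0.0039] r [ 0.0006  0.0021 -0.0056] mm [  38.3 -105.9   -1.2] deg [ 0.04  0.13 -0.34]
```

View pics/w8.png

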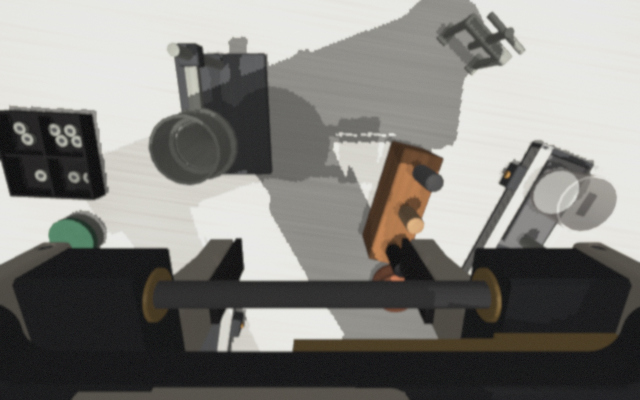

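```bash
python3 -m inch '0 0 -0.353 0 0 0 -0.005;0 0 -0.353 0 0 0 -0.005;0 0 -0.353 0 0 0 -0.005;0 0 -0.353 0 0 0 -0.005;0 0 -0.353 0 0 0 -0.005'; python3 - <<'E'
from h import *
f=grab('wrist');import pickle; pickle.dump(f,open('pics/w9.pkl','wb'))
im=cv2.cvtColor(f['img'],cv2.COLOR_RGB2BGR)
cv2.imwrite('pics/w9c.png',cv2.resize(im[40:240,240:400],None,fx=3,fy=3,interpolation=cv2.INTER_CUBIC))
plan(.6134,.2128,.225,.162)
E
```

```text
t: 10.65
eef_pos: [0.5762, 0.2061, 0.225]
ee_rot: [3.141, 0.001, 0.16]
force: [0.5, -0.1, -1.0]
width: 0.0877
shares t [ 0.1257 -0.0031  0.0002] r [ 0.0003  0.0004 -0.0019] mm [37.7 -0.9  0.1] deg [ 0.02  0.02 -0.12]
```

View pics/w9c.png

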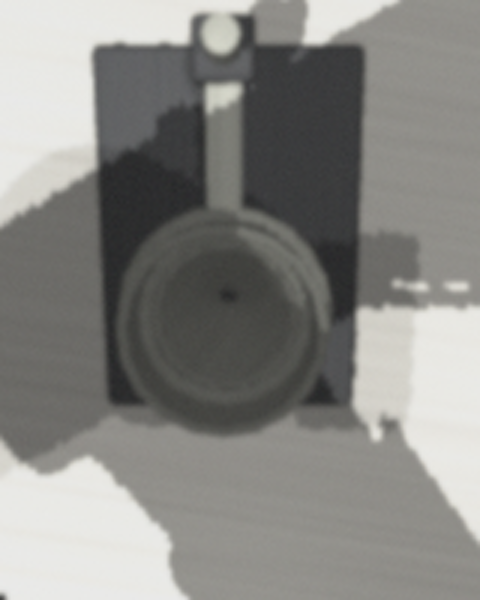

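```bash
python3 - <<'E'
from h import *; import pickle
f=pickle.load(open('pics/w9.pkl','rb'))
def c(u,v,z): return onplane(f,240+(u+.5)/3-.5,40+(v+.5)/3-.5,z)
L,Rr,B=c(116,325,.129),c(332,325,.129),c(224,435,.129)
print(L,Rr,B,np.linalg.norm(L-Rr)); rod=c(220,34,.125); m=(L+Rr)/2
a=.162; ctr=B+.029*np.array([np.cos(a),np.sin(a),0]); print('ctr from bottom',ctr,'mid',m)
rr=rod-.075*np.array([np.cos(a),np.sin(a),0]); print('from rod',rod,rr, np.arctan2(*(rod-ctr)[1::-1]))
plan(*ctr[:2],.2,.162)
E
```

```text
[0.61433922 0.2479812  0.129     ] [0.62361913 0.19057667 0.129     ] [0.58873227 0.2146006  0.129     ] 0.05814978037096468
ctr from bottom [0.61735256 0.21927808 0.129     ] mid [0.61897918 0.21927893 0.129     ]
from rod [0.69000675 0.23137129 0.125     ] [0.61598875 0.21927436 0.125     ] 0.16493678354427083
shares t [ 0.1422 -0.0224  0.0835] r [ 0.0003  0.0004 -0.0019] mm [42.7 -6.7 25.1] deg [ 0.02  0.02 -0.12]
```

```bash
python3 -m inch '0 0.14 -0.02 0 0 0 -0.002;0 0.14 -0.02 0.1 0 0 -0.002;0 0.14 -0.02 0.2 0 0 -0.002;0 0.14 -0.02 0.3 0 0 -0.002;0 0.14 -0.02 0.36 0 0 -0.002;0 0.14 -0.02 0.415 0 0 -0.002;0 0.14 -0.02 0.415 0 0 -0.002;0 0.14 -0.02 0.415 0 0 -0.002'; python3 - <<'E'
from h import *
f=grab('wrist');save(f,'w10.png')
plan(.6165,.2185,.1,.162)
E
```

```text
t: 11.5
eef_pos: [0.6172, 0.219, 0.1011]
ee_rot: [3.141, 0.0, 0.162]
force: [-0.2, -0.2, 0.2]
width: 0.0876
shares t [-0.0039  0.0027  0.0058] r [-0.0001 -0.0011  0.0006] mm [-1.2  0.8  1.7] deg [-0.01 -0.07  0.04]
```

View pics/w10.png

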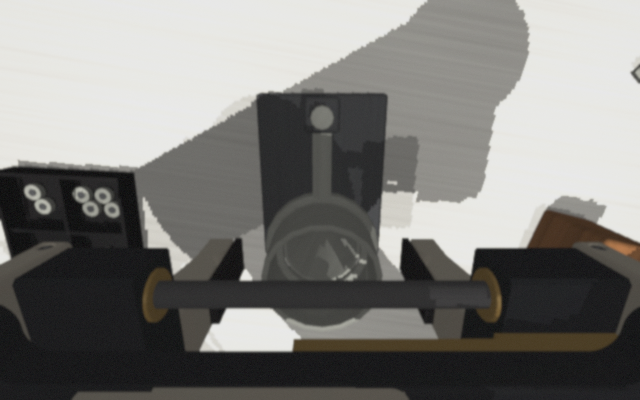

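The collar is centred between the fingers, x about 262–381 against finger faces at 242 and 402. Closing.

```bash
python3 -m inch '1 0 0 0 0 0 0;1 0 0 0 0 0 0;1 0 0 0 0 0 0;1 0 0 0 0 0 0;1 0 0 0 0 0 0;1 0 0 0 0 0 0;1 0 0 0 0 0 0;1 0 0 0 0 0 0' 30;  python3 -c "
from h import *
plan(.6165,.2185,.23,.162)"
```

```text
t: 12.35
eef_pos: [0.6168, 0.2202, 0.101]
ee_rot: [3.142, -0.0, 0.164]
force: [-0.8, -0.6, 4.7]
width: 0.0578
shares t [-0.0018  0.0056 -0.43  ] r [ 0.0001 -0.0002  0.0017] mm [  -0.6    1.7 -129. ] deg [ 0.   -0.01  0.1 ]
```

```bash
python3 -m inch '1 0 0 -0.03 0 0 0;1 0 0 -0.08 0 0 0;1 0 0 -0.15 0 0 0;1 0 0 -0.25 0 0 0;1 0 0 -0.35 0 0 0;1 0 0 -0.43 0 0 0;1 0 0 -0.48 0 0 0;1 0 0 -0.5 0 0 0;1 0 0 -0.5 0 0 0'; python3 - <<'E'
from h import *
f=grab('wrist');save(f,'w11.png');f=grab('scene');im=cv2.cvtColor(f['img'],cv2.COLOR_RGB2BGR)
cv2.imwrite('pics/s11.png',cv2.resize(im[100:280,240:480],None,fx=3.3,fy=3.3,interpolation=cv2.INTER_CUBIC))
plan(.613,-.175,.251,.162)
E
```

```text
t: 13.25
eef_pos: [0.6169, 0.2204, 0.2513]
ee_rot: [-3.141, -0.001, 0.163]
force: [-0.7, -0.9, -1.4]
width: 0.0581
shares t [-0.2247  1.2976 -0.0042] r [0.0003 0.0015 0.0013] mm [-67.4 389.3  -1.3] deg [0.02 0.09 0.08]
```

View pics/w11.png

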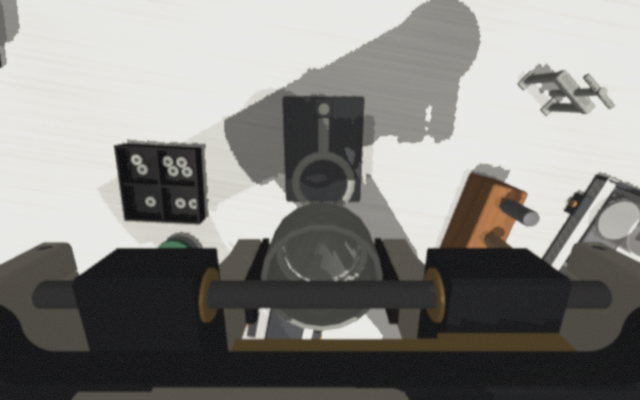

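View pics/s11.png

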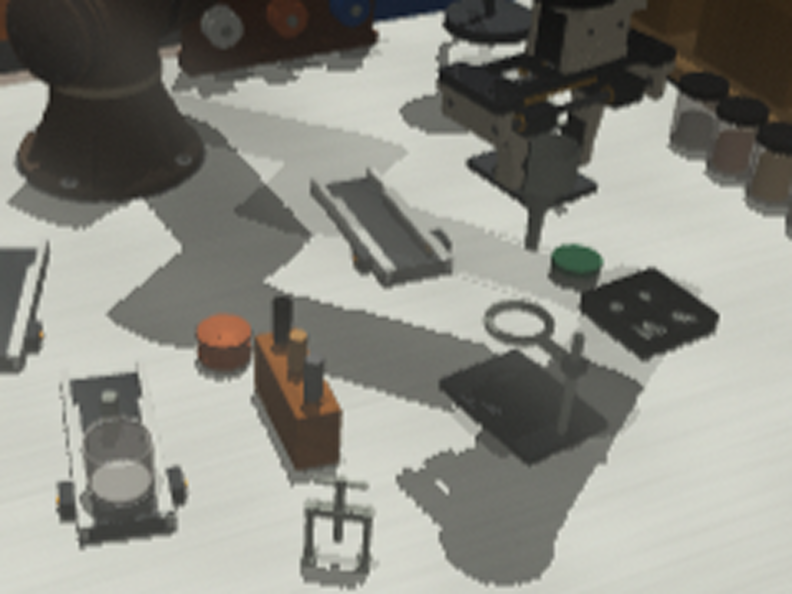

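The funnel is clear of the ring, with its tip at about 0.175 m, and hangs upright. Carrying it over.

```bash
python3 -m inch '1 -0.02 0.1 0 0 0 0;1 -0.05 0.23 0 0 0 0;1 -0.07 0.36 0 0 0 0;1 -0.09 0.49 0 0 0 0;1 -0.11 0.62 0 0 0 0;1 -0.13 0.75 0 0 0 0;1 -0.15 0.86 0 0 0 0;1 -0.165 0.95 0 0 0 0;1 -0.17 0.98 0 0 0 0;1 -0.17 0.98 0 0 0 0'; python3 -c "
from h import *
plan(.613,-.175,.251,.162)"
```

```text
t: 14.35
eef_pos: [0.6137, -0.0793, 0.2495]
ee_rot: [-3.141, 0.002, 0.161]
force: [-0.3, 1.0, -1.6]
width: 0.0574
shares t [-0.0538  0.3145 -0.005 ] r [-0.0002  0.0018 -0.0005] mm [-16.1  94.3  -1.5] deg [-0.01  0.11 -0.03]
```

```bash
python3 -m inch '1 -0.02 0.1 0 0 0 0;1 -0.04 0.2 0 0 0 0;1 -0.05 0.28 0 0 0 0;1 -0.0538 0.3145 0 0 0 0;1 -0.0538 0.3145 0 0 0 0;1 -0.0538 0.3145 0 0 0 0'; python3 - <<'E'
from h import *
import pickle
for n in ['wrist','scene','top']:
    f=grab(n);save(f,n+'12.png');pickle.dump(f,open(f'pics/{n}12.pkl','wb'))
    if n=='scene':
        im=cv2.cvtColor(f['img'],cv2.COLOR_RGB2BGR);cv2.imwrite('pics/s12.png',cv2.resize(im[120:270,200:360],None,fx=4,fy=4,interpolation=cv2.INTER_CUBIC))
s=arm.get_state();print(s['eef_pos'],s['ee_rot'])
E
```

```text
t: 14.95
eef_pos: [0.6138, -0.1729, 0.2502]
ee_rot: [-3.141, 0.0, 0.164]
force: [0.9, -0.4, -0.6]
width: 0.0579
[ 0.61388009 -0.17274024  0.25067734] [-3.14145950e+00 -8.21179206e-05  1.64771969e-01]
```

View pics/wrist12.png

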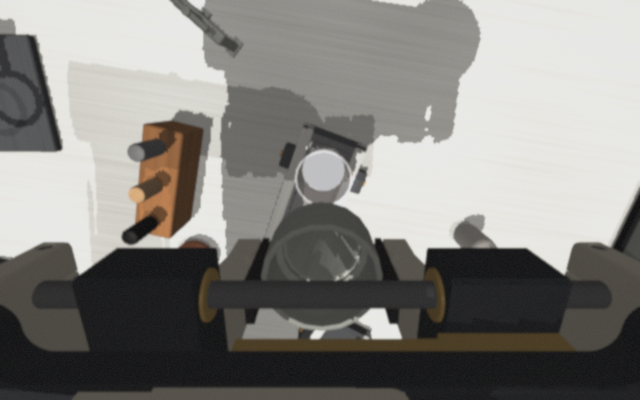

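View pics/s12.png

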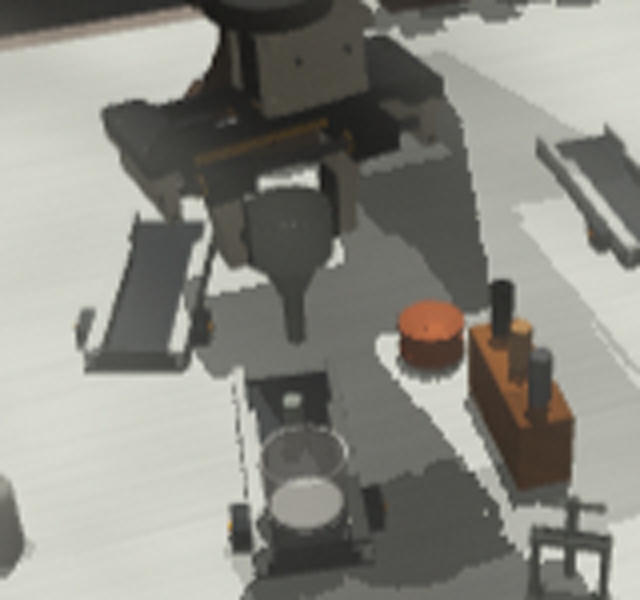

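```bash
python3 - <<'E'
from h import *; import pickle
f=pickle.load(open('pics/wrist12.pkl','rb')); im=cv2.cvtColor(f['img'],cv2.COLOR_RGB2BGR)
cv2.imwrite('pics/w12c.png',cv2.resize(im[110:220,270:390],None,fx=5,fy=5,interpolation=cv2.INTER_CUBIC))
s=pickle.load(open('pics/scene12.pkl','rb'))
def c(u,v,z): return onplane(s,200+(u+.5)/4-.5,120+(v+.5)/4-.5,z)
print('scene tip',c(296,338,.174),'rim',c(304.5,458,.072), 'collar top',c(289,203,.279))
print('rim wrist',onplane(f,323,177,.072))
E
```

```text
scene tip [ 0.61030444 -0.17242155  0.174     ] rim [ 0.61599112 -0.1750919   0.072     ] collar top [ 0.60812616 -0.16896429  0.279     ]
rim wrist [ 0.61461967 -0.17393185  0.072     ]
```

View pics/w12c.png

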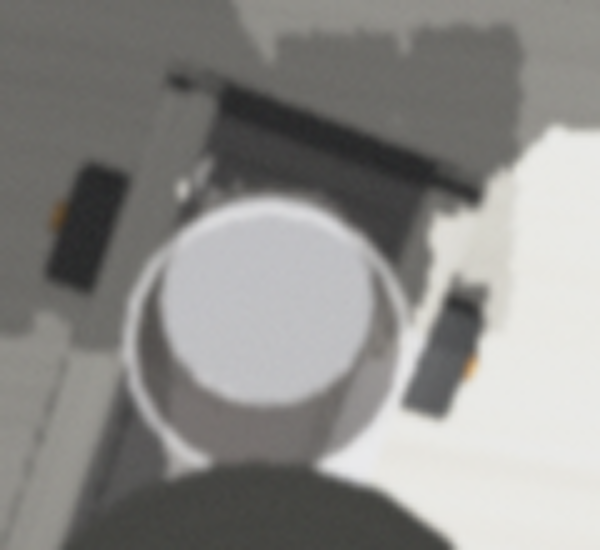

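```bash
python3 -c "
from h import *
plan(.614,-.1745,.172,.162)"
python3 -m inch '1 0 0.005 0.05 0 0 0;1 0 0.005 0.12 0 0 0;1 0 0.005 0.18 0 0 0;1 0 0.005 0.22 0 0 0;1 0 0.005 0.25 0 0 0;1 0 0.005 0.26 0 0 0;1 0 0.005 0.26 0 0 0'; python3 - <<'E'
from h import *
import pickle
f=grab('scene');pickle.dump(f,open('pics/s13.pkl','wb'))
im=cv2.cvtColor(f['img'],cv2.COLOR_RGB2BGR);cv2.imwrite('pics/s13.png',cv2.resize(im[150:260,230:330],None,fx=5.4,fy=5.4,interpolation=cv2.INTER_CUBIC))
f=grab('wrist');pickle.dump(f,open('pics/w13.pkl','wb'));save(f,'w13.png')
s=arm.get_state();print(s['eef_pos'],s['ee_rot'])
E
```

```text
shares t [-0.0006  0.0059  0.2623] r [-0.0001 -0.0001  0.0026] mm [-0.2  1.8 78.7] deg [-0.01 -0.    0.16]
t: 15.8
eef_pos: [0.6141, -0.1753, 0.1727]
ee_rot: [3.142, 0.0, 0.164]
force: [0.4, 0.3, -0.5]
width: 0.058
[ 0.61447296 -0.1754062   0.17348302] [ 3.14117032e+00 -1.12073930e-03  1.63732515e-01]
```

View pics/s13.png

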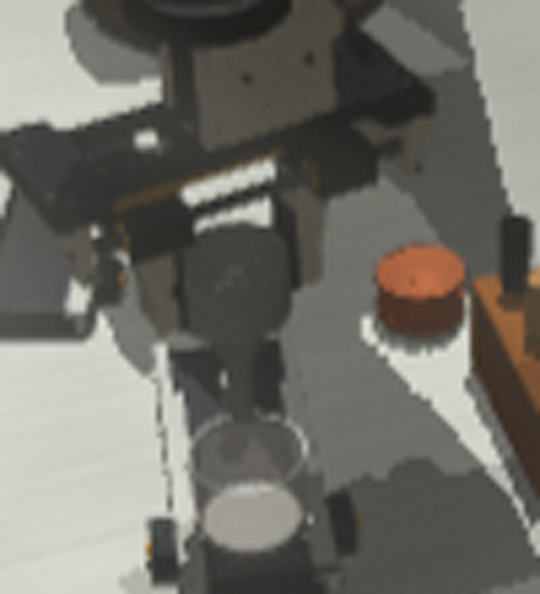

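View pics/w13.png

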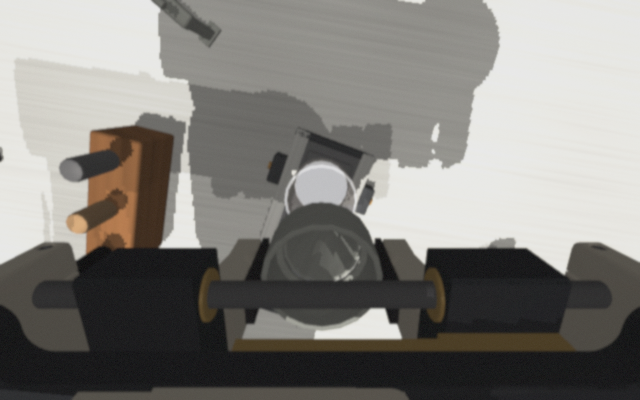

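```bash
python3 - <<'E'
from h import *; import pickle
f=pickle.load(open('pics/s13.pkl','rb')); im=cv2.cvtColor(f['img'],cv2.COLOR_RGB2BGR)[205:255,255:300]
a=cv2.resize(im,None,fx=12,fy=12,interpolation=cv2.INTER_CUBIC); a=np.clip((a.astype(float)-30)*1.8,0,255).astype(np.uint8)
cv2.imwrite('pics/s13c.png',a)
E
```

```text
(no output)
```

View pics/s13c.png

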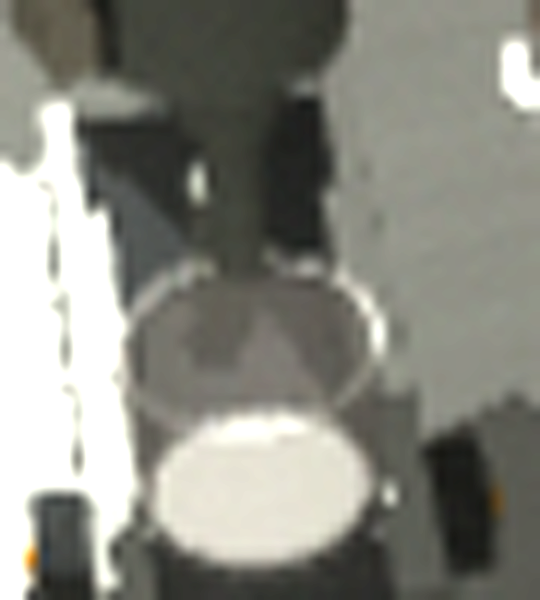

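```bash
python3 - <<'E'
from h import *; import pickle
s=pickle.load(open('pics/s13.pkl','rb'))
def px(u,v): return 255+(u+.5)/12-.5,205+(v+.5)/12-.5
r=onplane(s,*px(256,340),.072); print('rim',r)
for v in (268,276): print(onplane(s,*px(243,v),.0975))
M=s['extrinsics']
def proj(p):
    q=M[:3,:3]@p+M[:3,3]; u=s['fx']*q[0]/-q[2]+s['cx']; v=s['fy']*-q[1]/-q[2]+s['cy']; return (u-255+.5)*12-.5,(v-205+.5)*12-.5
for d in ((0,0),(.005,0),(0,.005)):
    print('ideal tip px at z', proj(np.array([r[0]+d[0],r[1]+d[1],.0975])))
E
```

```text
rim [ 0.61104494 -0.173191    0.072     ]
[ 0.61394128 -0.17553312  0.0975    ]
[ 0.61666413 -0.17636997  0.0975    ]
ideal tip px at z (np.float64(248.97237227827645), np.float64(257.99052490804456))
ideal tip px at z (np.float64(255.3356996308721), np.float64(270.9914752535543))
ideal tip px at z (np.float64(269.5018026346129), np.float64(252.70835660981413))
```

```bash
python3 -m inch '1 0 -0.001 0.01 0 0 0;1 0 -0.001 0.02 0 0 0;1 0 -0.001 0.03 0 0 0;1 0 -0.001 0.04 0 0 0;1 0 -0.001 0.043 0 0 0;1 0 -0.001 0.043 0 0 0;1 0 -0.001 0.043 0 0 0'; python3 - <<'E'
from h import *
import pickle
f=grab('scene');pickle.dump(f,open('pics/s14.pkl','wb'))
im=cv2.cvtColor(f['img'],cv2.COLOR_RGB2BGR)[205:255,255:300]
a=cv2.resize(im,None,fx=12,fy=12,interpolation=cv2.INTER_CUBIC); a=np.clip((a.astype(float)-30)*1.8,0,255).astype(np.uint8)
cv2.imwrite('pics/s14c.png',a)
f=grab('wrist');pickle.dump(f,open('pics/w14.pkl','wb'));save(f,'w14.png')
f=grab('top');save(f,'top14.png')
s=arm.get_state();print(s['eef_pos'],s['ee_rot'],s['force'])
E
```

```text
t: 16.6
eef_pos: [0.614, -0.1751, 0.1598]
ee_rot: [3.142, -0.0, 0.164]
force: [0.5, 0.4, -0.8]
width: 0.0579
[ 0.61402563 -0.17507321  0.15995254] [ 3.14149980e+00 -2.67921996e-04  1.63591735e-01] [ 0.40790595 -0.17228405 -0.4866273 ]
```

View pics/s14c.png

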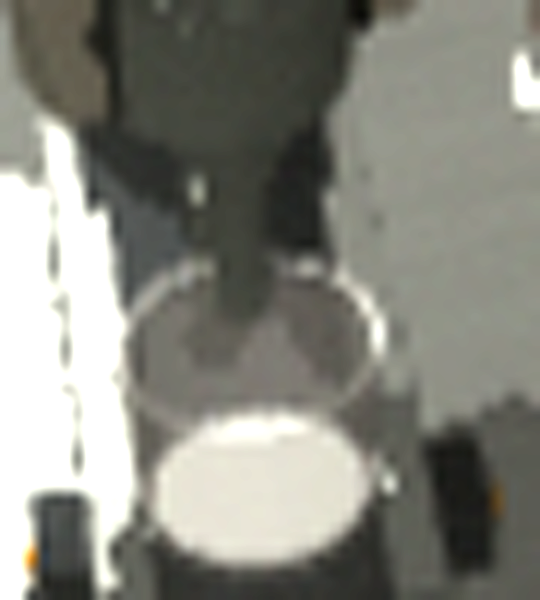

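View pics/w14.png

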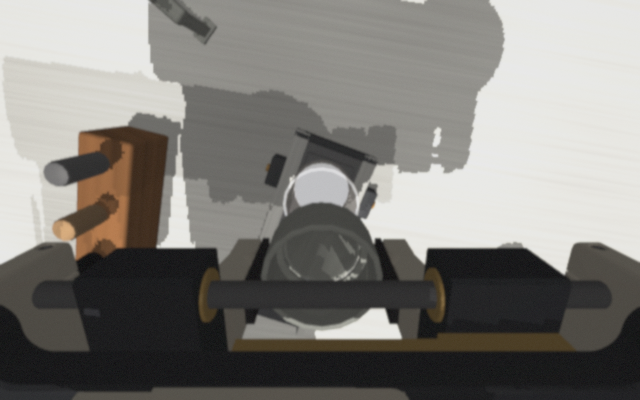

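View pics/top14.png

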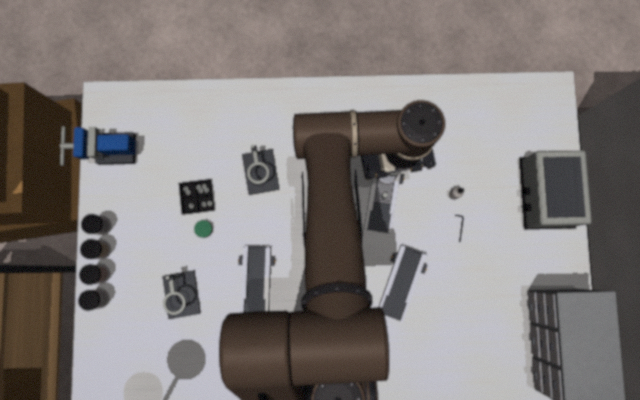

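```bash
python3 - <<'E'
from h import *; import pickle
s=pickle.load(open('pics/s14.pkl','rb')); M=s['extrinsics']
def proj(p):
    q=M[:3,:3]@p+M[:3,3]; u=s['fx']*q[0]/-q[2]+s['cx']; v=s['fy']*-q[1]/-q[2]+s['cy']; return np.round([(u-255+.5)*12-.5,(v-205+.5)*12-.5],1)
t=np.linspace(0,2*np.pi,60)
for rx,ry in ((.614,-.1745),(.611,-.173),(.613,-.1745)):
    e=np.array([proj(np.array([rx+.032*np.cos(a),ry+.032*np.sin(a),.072])) for a in t]); k=np.array([proj(np.array([rx+.006*np.cos(a),ry+.006*np.sin(a),.084])) for a in t])
    print('rim',rx,ry,e.min(0),e.max(0),'tip',k.min(0),k.max(0))
f=pickle.load(open('pics/w14.pkl','rb')); print(onplane(f,321.3,199,.072))
E
```

```text
rim 0.614 -0.1745 [118.1 260.5] [390.2 441.9] tip [225.4 293.9] [276.8 327.8]
rim 0.611 -0.173 [120.7 251.5] [392.2 432. ] tip [227.8 284.6] [279.1 318.3]
rim 0.613 -0.1745 [116.9 258. ] [388.9 439.2] tip [224.2 291.3] [275.5 325.2]
[ 0.6176101  -0.17391351  0.072     ]
```

```bash
python3 -m inch '1 0 -0.002 0 0 0 0;1 0 -0.004 0 0 0 0;1 0 -0.005 0 0 0 0;1 0 -0.005 0 0 0 0;1 0 -0.005 0 0 0 0;1 0 -0.005 0 0 0 0;1 0 -0.005 0 0 0 0;1 0 -0.005 0 0 0 0'; python3 - <<'E'
from h import *
f=grab('scene')
im=cv2.cvtColor(f['img'],cv2.COLOR_RGB2BGR)[205:255,255:300]
a=cv2.resize(im,None,fx=12,fy=12,interpolation=cv2.INTER_CUBIC); a=np.clip((a.astype(float)-30)*1.8,0,255).astype(np.uint8)
cv2.imwrite('pics/s15c.png',a)
s=arm.get_state();print(s['eef_pos'],s['qd'].round(4),s['force'],s['width'])
E
```

```text
t: 17.55
eef_pos: [0.6136, -0.1736, 0.1597]
ee_rot: [-3.142, 0.0, 0.164]
force: [0.6, -0.2, -0.4]
width: 0.0575
[ 0.61364168 -0.17361705  0.15980658] [-0.0002 -0.0014  0.0016 -0.0006 -0.0004  0.0008] [-0.76621087  0.29700379 -1.24925378] 0.057713706845338386
```

View pics/s15c.png

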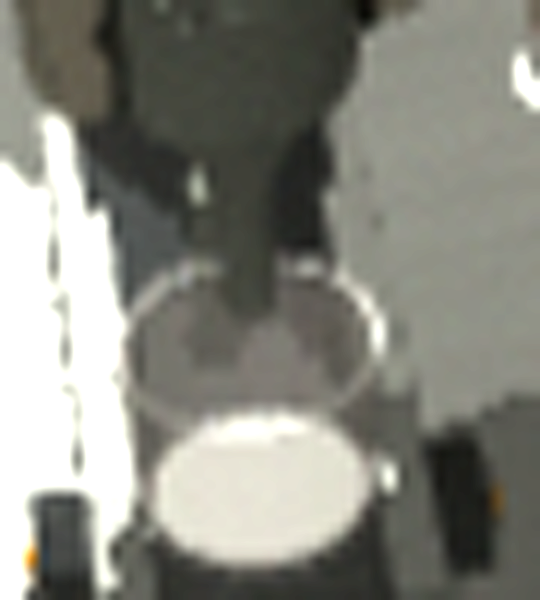

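The tip is at crop (248,315), against about (253,318) expected for a centred tip 12 mm above the rim. It is still and inside the tolerance, so I'm handing in.

```bash
python3 -c "
from station import arm
print(arm.job_done())"
```

```text
the job is handed in; nothing more can be done
None
```

The carriage is home and released, and I handed the job in with the funnel held still and upright over the cup. The hand-in reports no verdict, so these are my own measurements.

- **Carriage:** I gripped the post and pushed until the force rose with no further motion, which is the end stop, then relaxed the push and opened the fingers. The wrist view afterwards put it about 1 to 2.5 mm past the home mark, inside -3 to +4 mm. An estimate taken at the end stop, before I let go, gave +4.3 mm, which I put down to calibration error.
- **Funnel:** I lifted it straight out of the ring and carried it over with its tip at about 0.175 m, well above the 114 mm tool handles. The last top view showed no visible shift of the bystanders it shows. The yo-yo, puller and tool block were hidden behind the arm there.
- **Final hold:** I worked out the tip at about 12 mm above the rim, from the grip height and the funnel's seated height. The scene view agreed with that, and put the tip within about 2 mm of the cup's axis. The finger opening was 57.7 mm, and the joints were still.
- **Disagreement:** Estimates of the cup's centre from different views spread about 3 to 7 mm along the rail. I placed the funnel at their middle, so the centring in that direction is less certain than sideways.

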